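Seat the adapter plate on the shaker's two pins

TASK

The flat metal adapter plate on the small shaker table has missed its two locating pins and lies askew, propped up on their tips. Nudge it sideways with the fingertips until both of its round holes drop over the pins and it lies flat on the deck, then take the hand away. Only push it: do not pick it up, and leave the two tins, the jar and the brass weight that stand round the shaker where they are.

Things in the scene. Friction and masses are not known exactly. Their poses are not given: they have to be found in the camera images.
- shaker: compact vibrating table, fixed to the worktop for the run: grey housing with a flat dark steel deck on top, deck 165 mm (x) by 190 mm (y), deck surface 30 mm above the worktop; origin on the worktop under the deck's centre, z up, -x is the front with the small black dial
- pin_left (a point): tip of the steel locating pin at the shaker's +y side, in the shaker's frame at (32, 52, 40) mm; each pin is 9 mm in diameter, stands 10 mm above the deck and tapers over its top 3.5 mm to a 3 mm tip
- pin_right (a point): tip of the other, equal pin, in the shaker's frame at (32, -52, 40) mm
- seat (a point): point on the deck surface, in the shaker's frame at (10, 0, 30) mm, where the plate's origin lies when it is seated; same axes as the shaker, and the seated plate's axes agree with them
- plate: loose aluminium adapter plate, 120 mm (x) by 140 mm (y) by 8 mm thick, 0.2 to 0.4 kg; origin at the centre of its underside, z up through it. It starts resting on both pin tips and on its -x edge on the deck, tilted about 0.1 rad with the +x side up, 12 to 24 mm too far to the shaker's -x, up to 16 mm off along y and turned up to 0.1 rad; it slides with ordinary metal friction
- hole_left (a point): lower mouth of the plate's round through hole at its +y side, 12 mm in diameter (1.5 mm of play all round on the pin), in the plate's frame at (22, 52, 0) mm; belongs over pin_left
- hole_right (a point): the other, equal hole, in the plate's frame at (22, -52, 0) mm; belongs over pin_right
- tin_large: round aluminium tin with lid, 68 mm in diameter, 38 mm high, standing loose on the worktop to the right of the shaker; origin at the centre of its underside; leave alone
- tin_small: round aluminium tin with lid, 54 mm in diameter, 30 mm high, standing loose on the worktop to the left of the shaker; origin at the centre of its underside; leave alone
- jar: screw-cap sample jar, 49 mm in diameter, 60 mm high, standing loose on the worktop to the right of the shaker, towards the back; origin at the centre of its underside; leave alone
- weight: brass check weight with a knob, 30 mm in diameter, 42 mm high, standing loose on the worktop close behind the shaker; origin at the centre of its underside; leave alone
- window (a point): centre, at the underside, of the rectangular through window in the middle of the plate, at the plate's origin (and about its centre of mass); the window is 60 mm (x) by 70 mm (y), open down to the deck, so that fingertips can push on its inner edges as well as on the plate's outer edges

How it is judged:
By the outcome, as a careful person would: the job done as asked, in the order asked, and still so for the second after the job is handed in, with the robot touching nothing.
It also fails if it takes over 45 s, if anything falls off the work surface, if the arm or the gripper's body presses on something with over 40 N, if the wrist force passes 120 N, or if a joint passes its speed limit or range.

ROBOT

A 6-joint arm with a two-finger parallel gripper is mounted at the origin on a cart in front of the work surface, level with it; the furniture and walls round the work are solid. World frame = base frame: x ahead of the robot, y to its left, z up, the work surface at z = 0. Lengths are in m, angles in rad, forces in N, time in s.
With the tool pointing down it reaches from about 0.375 to 0.9 m from the base axis. Payload 3.1 kg.
Tool frame: the origin (TCP) lies at the very end of the fingers, on their centre line; the grasp point (between the pads) lies 19 mm behind it (manip.grasp_offset is the distance from the TCP to the grasp point, in m); y points along the fingers, z is the direction in which the jaws open and shut, and the axes are right-handed (so a half turn about y gives the same grasp; the last joint's range is limited). The gripper opens to 85 mm and grips with 20 to 120 N. Pads are 22 mm wide; open, the fingers measure 114 mm over their backs; the gripper's body (76 mm by 85 mm) begins 54 mm behind the grasp point. The pads swing forward as they close: fully open they stand 13 mm farther back than shut.
Start: joints at [-1.452, 0.527, 1.433, -0, 1.181, -0.178], TCP at [0.183, -0.597, 0.231] pointing down, gripper open.
Joint ranges: [-3.08, 3.08], [-0.75, 2.2], [0.22, 2.44], [-1.43, 4.57], [0, 2.65], [-2.85, 2.85]. Speed limits (rad/s): [2.79, 2.79, 3.14, 3.14, 3.14, 3.14].

INTERFACE

Orientations are given as a unit quaternion [x, y, z, w].
In Python, from station import manip gives the robot as it stands.
- The arm moves only by the tool apply_moves, never from a script. Its argument "motion" is a list of rows, each a list of 5 numbers: the finger opening in mm, from 0 to 85.4, then the shift along the tool's x, y, z in units of 30 mm (1.0 is 30 mm), then the turn about the tool's y in units of 10 degrees (1.0 is 10 degrees). In form: [[fingers, x, y, z, twist], ...]. A call has 1 to 12 rows; each row is the pose to reach, as a shift and turn from the pose commanded when the call began, along the tool's axes at that moment; what a row does not reach only later rows make up. A row lasts 1/8 s, in which the tool goes at most 62.5 mm and 10.7 degrees, less where a joint would pass 70% of its speed; a pose out of reach is approached as far as the arm can. A call with a gripper value outside its range is refused whole. The fingers move at their own pace and stop on an object; "squeeze" is the grip in N (left out, the last holds). Time passes only in rows, so rows that repeat a pose let the fingers close. It gives the time, the measured TCP pose, the force and the opening at its end, in the units of the state.
- manip.sense(): the state, without advancing time (a new reading comes with each control period).
- manip.snapshot(name): name is "side" or "top" or "wrist"; returns the picture (420x560x3 uint8, red, green, blue); there is no depth.
- manip.get_calibration(name): a dict with "intrinsics" (3x3 intrinsics, pixels), "dist_coeffs" ([k1, k2, p1, p2, k3] as OpenCV has them; the pictures are not rectified), "extrinsics" (4x4, takes a point from camera to world coordinates). Camera axes: x right, y up, looking along -z (the intrinsics and any distortion apply to the point x, -y, -z); pixel columns grow to the right and rows downward; lengths in m; the calibration is good to about 2 mm. A picture is of the moment at which its call begins: read the wrist's pose just before it. get_calibration takes no time and is no camera call; for the wrist camera it gives the pose at the moment of the call.
- manip.sign_off(): hands the job in, once; it reports no verdict.
The state is a dict: "t": time; "q": joint angles; "qd": joint speeds; "tau": joint torques, N m; "tcp_pos": TCP position; "tool_rot": TCP orientation; "force": force on the tool from outside, world axes, zero at the start; "ft_torque": the same for the moment, N m; "finger_gap": opening from 0.0 (shut) to 1.0 (fully open).
Only numpy, scipy, OpenCV 4.12 (cv2) and the standard library are available. Lean on these libraries where they do the work, as an engineer would, in place of code of your own. Each camera call takes 0.05 s, during which the arm holds its last target.

## Working session

There is one attempt and no reset: what is moved stays moved. The work goes in short steps, Python scripts to look and compute and a tool call to move; the robot and the scene stay as the last step left them, time stands still between calls to the robot, and variables do not carry over. Pictures are saved under pics/ and viewed, and the job is handed in when it is done.

Besides the shell and the picture viewer there is one more tool, called after "Request:" in YAML: its name, and indented under it one key for each argument. apply_moves: Moves the arm, as the interface text tells. Its arguments: {"type":"object","properties":{"motion":{"type":"array"},"squeeze":{"type":"number"}},"required":["motion"]}

```bash
ls; mkdir -p pics; python3 - <<'E'
from station import manip
import cv2,numpy as np
s=manip.sense()
for k in s: print(k,np.round(s[k],4))
for n in ["side","top"]:
    im=manip.snapshot(n); cv2.imwrite(f"pics/{n}0.png",im[:,:,::-1])
    c=manip.get_calibration(n); print(n,np.round(c["intrinsics"],2),c["dist_coeffs"],np.round(c["extrinsics"],4))
E
```

```text
pics
t 0.0
q [-1.4515  0.5285  1.4339  0.      1.1814 -0.1785]
qd [-0.0004 -0.0001 -0.0011 -0.0008 -0.0008  0.0004]
tau [-1.00000e-04 -4.42349e+01 -1.78025e+01 -4.00000e-04  8.50000e-03
 -0.00000e+00]
tcp_pos [ 0.1833 -0.5968  0.2303]
tool_rot [-0.1049  0.7001 -0.6985  0.1049]
force [ 0.1114  0.4808 -0.6912]
ft_torque [-0.0478 -0.0441  0.0311]
finger_gap 0.9971
side [[506.65   0.   283.82]
 [  0.   506.65 208.78]
 [  0.     0.     1.  ]] [-0.07288897  0.          0.          0.          0.        ] [[-9.443e-01  2.082e-01 -2.550e-01  3.665e-01]
 [-3.292e-01 -5.951e-01  7.331e-01  3.975e-01]
 [ 9.000e-04  7.762e-01  6.305e-01  6.524e-01]
 [ 0.000e+00  0.000e+00  0.000e+00  1.000e+00]]
top [[430.98   0.   279.53]
 [  0.   430.98 201.73]
 [  0.     0.     1.  ]] [0.04426083 0.         0.         0.         0.        ] [[-0.0094  0.9951 -0.0981  0.5141]
 [-0.9998 -0.0077  0.0174 -0.2884]
 [ 0.0166  0.0983  0.995   0.9007]
 [ 0.      0.      0.      1.    ]]
```

View pics/side0.png

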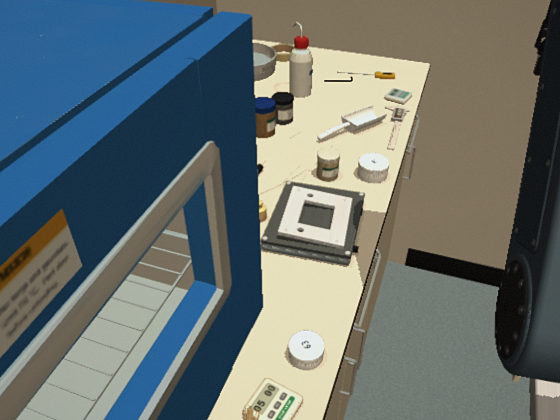

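View pics/top0.png

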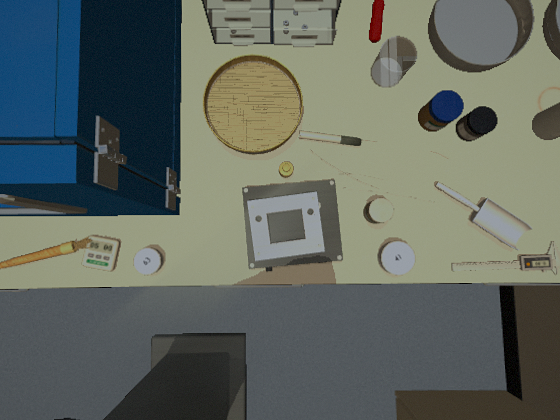

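The side view shows the plate around (318,215) on the dark deck. In the top view the deck is centred near (293,223), with the plate near (286,227), the holes near (258,218) and (310,211), and the dial at (268,268) at the front.

```bash
cat > h.py <<'E'
from station import manip
import cv2,numpy as np
from scipy.spatial.transform import Rotation as R
def ray(c,uv):
    K=np.array(c["intrinsics"]);d=np.array(c["dist_coeffs"]);T=np.array(c["extrinsics"])
    p=cv2.undistortPoints(np.array(uv,float).reshape(-1,1,2),K,d).reshape(-1,2)
    D=np.c_[p[:,0],-p[:,1],-np.ones(len(p))]@T[:3,:3].T
    return T[:3,3],D
def onz(c,uv,z):
    o,D=ray(c,uv); return o+D*((np.reshape(z,-1)-o[2])/D[:,2])[:,None]
def proj(c,P):
    K=np.array(c["intrinsics"]);d=np.array(c["dist_coeffs"]);T=np.array(c["extrinsics"])
    q=(np.atleast_2d(P)-T[:3,3])@T[:3,:3]; q=q*[1,-1,-1]
    return cv2.projectPoints(q.reshape(-1,1,3),np.zeros(3),np.zeros(3),K,d)[0].reshape(-1,2)
def tri(c1,u1,c2,u2):
    out=[]
    for a,b in zip(np.atleast_2d(u1),np.atleast_2d(u2)):
        o1,d1=ray(c1,a);o2,d2=ray(c2,b);d1=d1[0]/np.linalg.norm(d1);d2=d2[0]/np.linalg.norm(d2)
        s=np.linalg.lstsq(np.c_[d1,-d2],o2-o1,rcond=None)[0]
        p,q=o1+s[0]*d1,o2+s[1]*d2; out.append(np.r_[(p+q)/2,np.linalg.norm(p-q)])
    return np.array(out)
E
python3 - <<'E'
from h import *
s=manip.sense();print(np.round(R.from_quat(s["tool_rot"]).as_matrix(),3))
c=manip.get_calibration("top")
print(np.round(onz(c,[[246,189],[335,180],[342,261],[250,268]],.03),4))
print(np.round(onz(c,[[286,227],[268,268],[286,169],[378,210],[397,258],[148,261]],.03),4))
w=manip.get_calibration("wrist");print(np.round(w["intrinsics"],1),w["dist_coeffs"],np.round(w["extrinsics"],4))
for n,b in(("top",(230,160,360,285)),("side",(240,160,400,270))):
    im=cv2.imread(f"pics/{n}0.png");x0,y0,x1,y1=b
    cv2.imwrite(f"pics/{n}0z.png",cv2.resize(im[y0:y1,x0:x1],None,fx=4.8,fy=4.8,interpolation=cv2.INTER_CUBIC))
E
```

```text
[[-0.956 -0.     0.293]
 [-0.293  0.002 -0.956]
 [-0.    -1.    -0.002]]
[[ 0.6265 -0.2357  0.03  ]
 [ 0.6437 -0.4175  0.03  ]
 [ 0.4796 -0.4278  0.03  ]
 [ 0.4676 -0.2435  0.03  ]]
[[ 0.5486 -0.3163  0.03  ]
 [ 0.4672 -0.2794  0.03  ]
 [ 0.6672 -0.3175  0.03  ]
 [ 0.5816 -0.5034  0.03  ]
 [ 0.4848 -0.5382  0.03  ]
 [ 0.4839 -0.0416  0.03  ]]
[[336.1   0.  275.7]
 [  0.  336.1 205.4]
 [  0.    0.    1. ]] [0.02475696 0.         0.         0.         0.        ] [[ 0.2934  0.9179  0.267   0.2506]
 [-0.956   0.2822  0.0803 -0.5758]
 [-0.0016 -0.2789  0.9603  0.3716]
 [ 0.      0.      0.      1.    ]]
```

View pics/top0z.png

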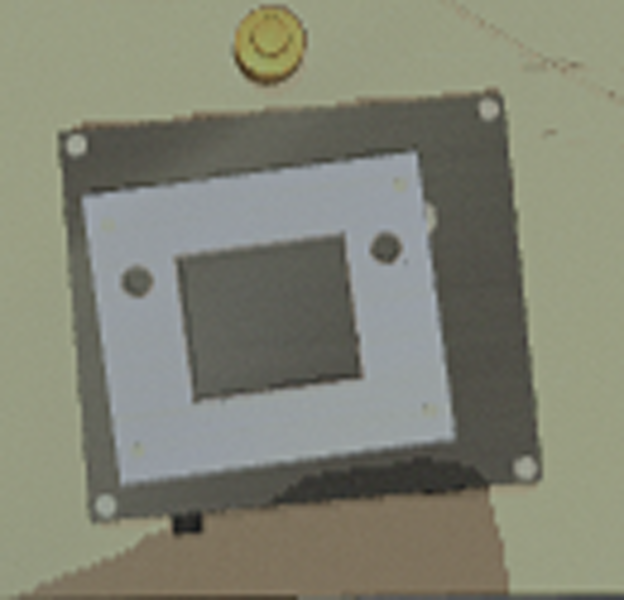

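The right pin's tip shows just past the plate's right edge, at zoom (430,217). The plate therefore sits too far to +y and -x. I'll bring the wrist camera over it.

Request:
apply_moves:
  motion:
    - [0,-0.7,0,-0.2,0.1]
    - [0,-2.2,0,-0.7,0.3]
    - [0,-4,0,-1.25,0.5]
    - [0,-6,0,-1.9,0.7]
    - [0,-8,0,-2.5,0.9]
    - [0,-10,0,-3.1,1.1]
    - [0,-12,0,-3.8,1.2]
    - [0,-13.8,0,-4.3,1.3]
    - [0,-14.7,0,-4.6,1.3]
    - [0,-15,0,-4.7,1.3]
    - [0,-15,0,-4.7,1.3]
    - [0,-15,0,-4.7,1.3]
  squeeze: 20

```text
t: 1.6
tcp_pos: [0.571, -0.3316, 0.2311]
tool_rot: [-0.025, 0.707, -0.707, 0.024]
force: [-0.3, 0.2, -0.4]
finger_gap: 0.002
```

```bash
python3 - <<'E'
from h import *
s=manip.sense();print(s["t"],s["tcp_pos"],s["finger_gap"],np.round(s["force"],2));print(np.round(R.from_quat(s["tool_rot"]).as_matrix(),3))
w=manip.get_calibration("wrist")
im=manip.snapshot("wrist");cv2.imwrite("pics/w1.png",im[:,:,::-1])
import pickle;pickle.dump(w,open("w1.pkl","wb"));print(np.round(w["extrinsics"],4))
E
```

```text
1.6 [ 0.57097332 -0.33164894  0.2311313 ] 0.0015149179856939195 [-0.25  0.19 -0.43]
[[-0.998 -0.001  0.069]
 [-0.069  0.    -0.998]
 [ 0.001 -1.    -0.   ]]
[[ 6.920e-02  9.577e-01  2.793e-01  6.413e-01]
 [-9.976e-01  6.640e-02  1.960e-02 -3.263e-01]
 [ 2.000e-04 -2.800e-01  9.600e-01  3.722e-01]
 [ 0.000e+00  0.000e+00  0.000e+00  1.000e+00]]
```

View pics/w1.png

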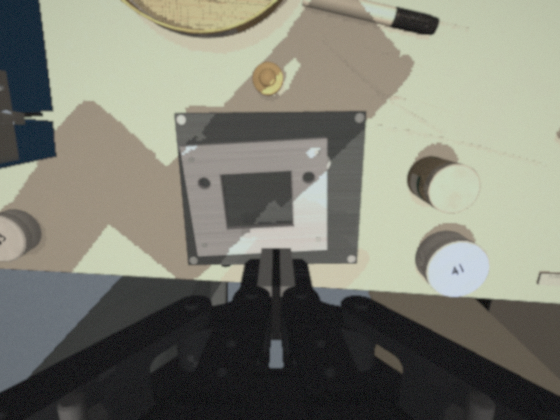

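```bash
python3 - <<'E'
import cv2
im=cv2.imread("pics/w1.png")[100:275,170:375]
cv2.imwrite("pics/w1z.png",cv2.convertScaleAbs(cv2.resize(im,None,fx=3.4,fy=3.4,interpolation=cv2.INTER_CUBIC),alpha=1.5))
E
```

```text
(no output)
```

View pics/w1z.png

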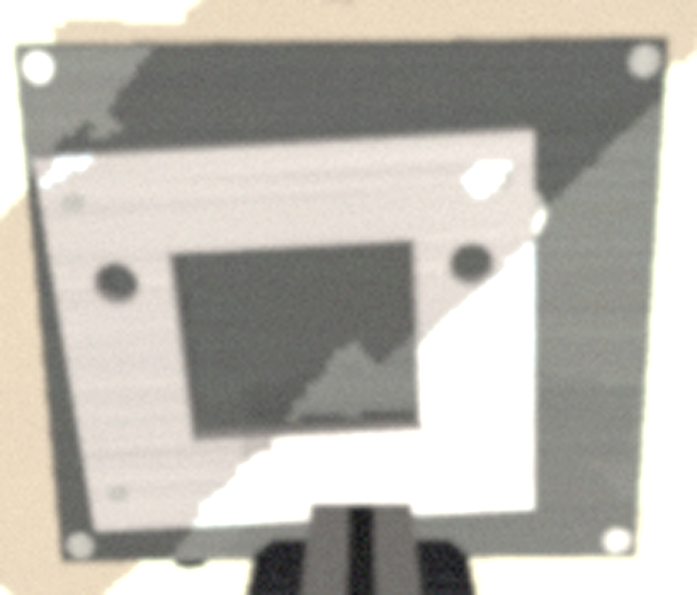

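```bash
cat >> h.py <<'E'
def pnp(c,uv,P):
    "pose of model in world from one image"
    K=np.array(c["intrinsics"]);d=np.array(c["dist_coeffs"]);T=np.array(c["extrinsics"])
    best=None
    n,rs,ts,er=cv2.solvePnPGeneric(np.array(P,float),np.array(uv,float),K,d,flags=cv2.SOLVEPNP_IPPE)
    out=[]
    for r,t,e in zip(rs,ts,er):
        F=np.diag([1.,-1,-1]); Rw=T[:3,:3]@F@cv2.Rodrigues(r)[0]; tw=T[:3,:3]@F@t[:,0]+T[:3,3]
        out.append((Rw,tw,float(e[0])))
    return out
def fit2(P,Q):
    "2D rigid P->Q: yaw,t,res"
    P=np.array(P,float);Q=np.array(Q,float)[:,:2];p=P.mean(0);q=Q.mean(0)
    a=P-p;b=Q-q;th=np.arctan2((a[:,0]*b[:,1]-a[:,1]*b[:,0]).sum(),(a*b).sum())
    M=np.array([[np.cos(th),-np.sin(th)],[np.sin(th),np.cos(th)]])
    t=q-M@p; return th,t,np.linalg.norm(P@M.T+t-Q,axis=1)
DECK=[[.0825,.095],[.0825,-.095],[-.0825,-.095],[-.0825,.095]]
OUT=[[.06,.07],[.06,-.07],[-.06,-.07],[-.06,.07]]
WIN=[[.03,.035],[.03,-.035],[-.03,-.035],[-.03,.035]]
HOL=[[.022,.052],[.022,-.052]]
E
python3 - <<'E'
from h import *
import pickle
w=pickle.load(open("w1.pkl","rb"))
z=lambda L:np.array(L)/3.4+[170,100]-.35
dk=z([[17,45],[666,39],[634,555],[62,561]])
th,t,res=fit2(DECK,onz(w,dk,.03));print("shaker wrist",th,t,res)
ct=manip.get_calibration("top")
dt=np.array([[60,131],[500,92],[541,481],[93,523]])/4.8+[230,160]-.4
th2,t2,res2=fit2(DECK,onz(ct,dt,.03));print("shaker top",th2,t2,res2)
print("tri deck",tri(w,dk,ct,dt))
M=np.array([[np.cos(th),-np.sin(th)],[np.sin(th),np.cos(th)]])
pl=z([[35,158],[535,130],[536,511],[95,531],[172,256],[412,242],[419,428],[193,438],[116,282],[471,263]])
P=np.c_[np.array(OUT+WIN+HOL),np.full(10,0.)]
for Rw,tw,e in pnp(w,pl,P):
    Rs=np.array([[M[0,0],M[0,1],0],[M[1,0],M[1,1],0],[0,0,1]])
    Rr=Rs.T@Rw; o=tw-Rw@[0,0,.008]; rel=Rs.T@(o-np.r_[t,.03])
    print("plate rel shaker",np.round(rel*1000,1),R.from_matrix(Rr).as_euler("ZYX").round(3),e)
    H=np.c_[np.array(HOL),[0,0]]@Rw.T+o
    print("holes rel",np.round((H-np.r_[t,.03])@Rs*1000,1))
# pin tip seen
print("pin tip",(onz(w,z([[540,218]]),.04)[:,:2]-t)@M*1000)
print(proj(w,[manip.sense()["tcp_pos"]]))
for nm,uv,h in (("weight",[267,78],.04),):
    pass
E
```

```text
shaker wrist 0.0786028365164083 [ 0.55499193 -0.32743161] [0.0020378  0.00191239 0.00179625 0.001426  ]
shaker top 0.08229968685145404 [ 0.55643523 -0.32818213] [0.00111241 0.00110868 0.00117574 0.00116719]
tri deck [[ 0.62970745 -0.22863847  0.03389225  0.00172836]
 [ 0.6441298  -0.41266477  0.03955731  0.00230138]
 [ 0.48183292 -0.42767576  0.03074654  0.00138692]
 [ 0.46678513 -0.24107652  0.03143325  0.00097622]]
plate rel shaker [-4.1 13.4  5.1] [ 0.046 -0.102 -0.009] 0.3646787129932686
holes rel [[ 15.3  66.4   6.9]
 [ 20.1 -37.5   7.8]]
plate rel shaker [-5.3 13.1  8.8] [0.105 0.607 0.172] 4.4148249833115205
holes rel [[ 12.4  66.4   3.6]
 [ 13.  -36.5 -11. ]]
pin tip [[ 31.76532482 -57.55621912]]
[[276.97345895 266.51002184]]
```

Request:
apply_moves:
  motion:
    - [36,0.1,0.3,-0.1,-0.07]
    - [36,0.3,1.3,-0.3,-0.07]
    - [36,0.66,2.5,-0.61,-0.07]
    - [36,0.66,3.7,-0.61,-0.07]
    - [36,0.66,4.6,-0.61,-0.07]
    - [36,0.66,4.87,-0.61,-0.07]
    - [36,0.66,4.87,-0.61,-0.07]
    - [36,0.66,4.87,-0.61,-0.07]

```text
t: 2.65
tcp_pos: [0.5519, -0.3145, 0.0865]
tool_rot: [0.029, -0.706, 0.707, -0.03]
force: [-0.6, 0.5, 0.5]
finger_gap: 0.422
```

```bash
cat > look.py <<'E'
from h import *
import sys,pickle
tag=sys.argv[1]
s=manip.sense();print("t",round(s["t"],2),"tcp",np.round(s["tcp_pos"],4),"gap",round(s["finger_gap"]*85.4,1),"F",np.round(s["force"],2))
m=R.from_quat(s["tool_rot"]).as_matrix();print("yaw",np.arctan2(-m[1,0],-m[0,0]).round(4))
for n in sys.argv[2:]:
    c=manip.get_calibration(n);im=manip.snapshot(n)[:,:,::-1]
    cv2.imwrite(f"pics/{n}{tag}.png",im);pickle.dump(c,open(f"{n}{tag}.pkl","wb"))
    if n=="side":
        cv2.imwrite(f"pics/{n}{tag}z.png",cv2.resize(im[160:280,240:390],None,fx=5,fy=5,interpolation=cv2.INTER_CUBIC))
    if n=="top":
        cv2.imwrite(f"pics/{n}{tag}z.png",cv2.resize(im[160:285,230:360],None,fx=4.8,fy=4.8,interpolation=cv2.INTER_CUBIC))
E
python3 look.py 2 wrist side
```

```text
t 2.65 tcp [ 0.5519 -0.3145  0.0865] gap 36.0 F [-0.55  0.49  0.48]
yaw 0.083
```

View pics/wrist2.png

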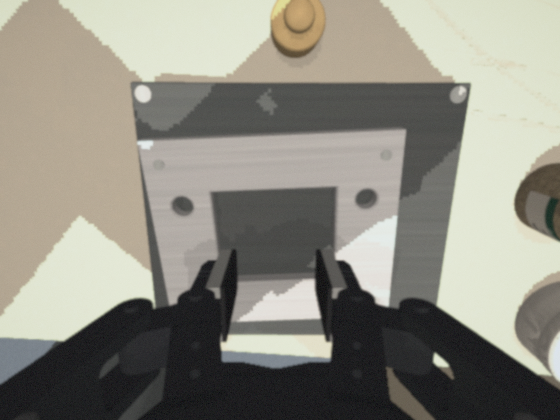

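View pics/side2z.png

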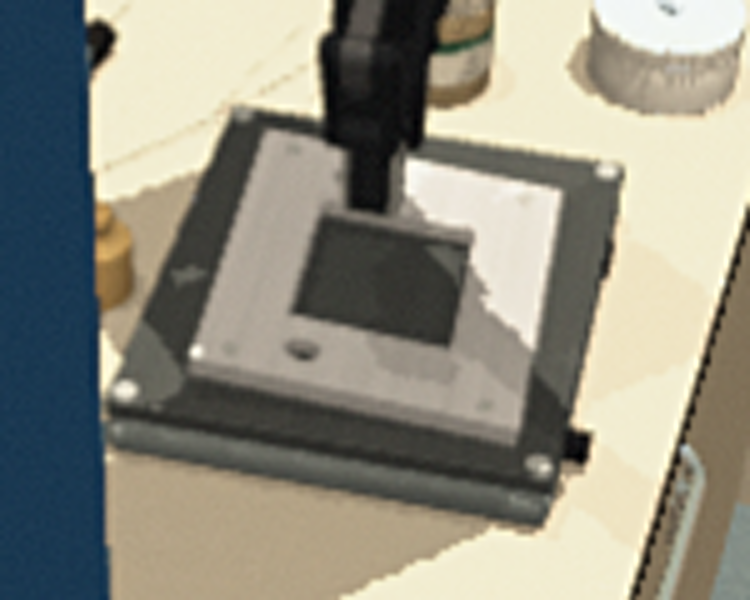

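```bash
python3 - <<'E'
import cv2
im=cv2.imread("pics/wrist2.png")[75:345,125:480]
cv2.imwrite("pics/w2z.png",cv2.convertScaleAbs(cv2.resize(im,None,fx=2.2,fy=2.2,interpolation=cv2.INTER_CUBIC),alpha=1.6))
E
```

```text
(no output)
```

View pics/w2z.png

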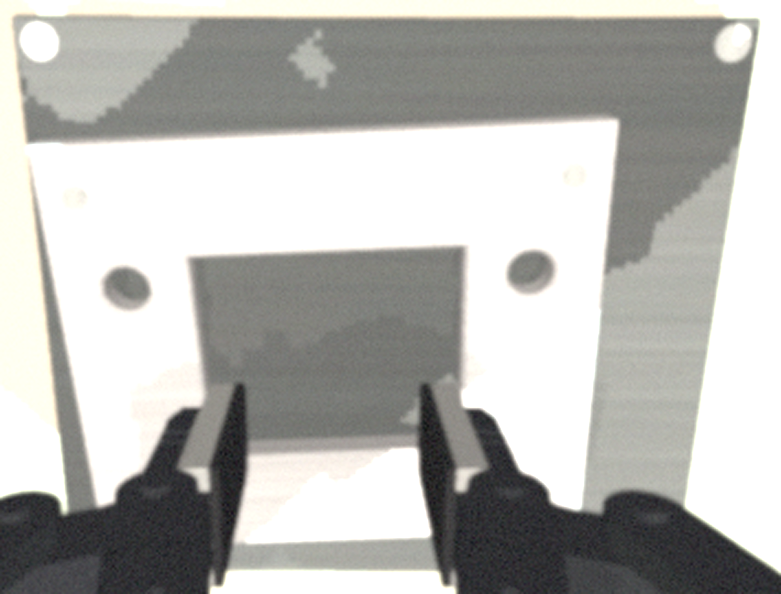

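```bash
python3 - <<'E'
from h import *
import pickle
w1=pickle.load(open("w1.pkl","rb"));w2=pickle.load(open("wrist2.pkl","rb"))
z1=lambda L:np.array(L)/3.4+[170,100]-.35
z2=lambda L:np.array(L)/2.2+[125,75]-.27
nm=["oTL","oTR","wTL","wTR","hL","hR","dTL","dTR"]
a=z1([[35,158],[535,130],[172,256],[412,242],[116,282],[471,263],[17,45],[666,39]])
b=z2([[30,145],[617,120],[190,257],[466,247],[127,287],[531,271],[14,17],[759,18]])
th=.08;M=np.array([[np.cos(th),-np.sin(th)],[np.sin(th),np.cos(th)]])
t=np.array([.5552,-.3276])
for n,p in zip(nm,tri(w1,a,w2,b)):print(n,np.round(p*1000,1),np.round((p[:2]-t)@M*1000,1))
print("deck from w2",onz(w2,b[6:],.03))
# plate pnp from w2 (6 pts)
P=np.c_[np.array(OUT[:2]+WIN[:2]+HOL),np.zeros(6)]
Rs=np.eye(3);Rs[:2,:2]=M
for Rw,tw,e in pnp(w2,b[:6],P):
    o=tw-Rw@[0,0,.008];print("plate rel",np.round(Rs.T@(o-np.r_[t,.03])*1000,1),R.from_matrix(Rs.T@Rw).as_euler("ZYX").round(3),e)
E
```

```text
oTL [ 5.991e+02 -2.374e+02  4.670e+01  1.000e-01] [51.  86.4]
oTR [ 6.166e+02 -3.771e+02  4.600e+01  1.000e-01] [ 57.2 -54.2]
wTL [ 5.716e+02 -2.745e+02  3.560e+01  3.000e-01] [20.6 51.6]
wTR [ 5.827e+02 -3.452e+02  4.640e+01  1.000e-01] [ 26.  -19.8]
hL [ 564.  -259.4   42.1    0. ] [14.2 67.3]
hR [ 5.774e+02 -3.630e+02  4.460e+01  1.000e-01] [ 19.3 -37.1]
dTL [ 6.286e+02 -2.274e+02  2.810e+01  5.000e-01] [81.2 94. ]
dTR [ 6.435e+02 -4.148e+02  2.750e+01  1.000e-01] [ 81.1 -94. ]
deck from w2 [[ 0.62830809 -0.22800096  0.03      ]
 [ 0.64329756 -0.41344022  0.03      ]]
plate rel [-4.2 13.8  2.2] [ 0.041 -0.134  0.007] 0.45140477891770325
plate rel [-2.7 13.3 31.8] [0.051 0.522 0.023] 4.209350961547383
```

Request:
apply_moves:
  motion:
    - [34,0,0.4,0,0]
    - [34,0,0.9,0,0]
    - [34,0,1.3,0,0]
    - [34,0,1.55,0,0]
    - [34,0,1.65,0,0]
    - [34,0,1.65,0,0]
    - [34,0,1.65,0,0]

```text
t: 3.62
tcp_pos: [0.5515, -0.314, 0.0361]
tool_rot: [0.029, -0.706, 0.707, -0.03]
force: [0.0, 0.0, -0.5]
finger_gap: 0.398
```

```bash
python3 look.py 3 wrist side
```

```text
t 3.62 tcp [ 0.5515 -0.314   0.0361] gap 34.0 F [ 0.    0.01 -0.47]
yaw 0.0831
```

View pics/wrist3.png

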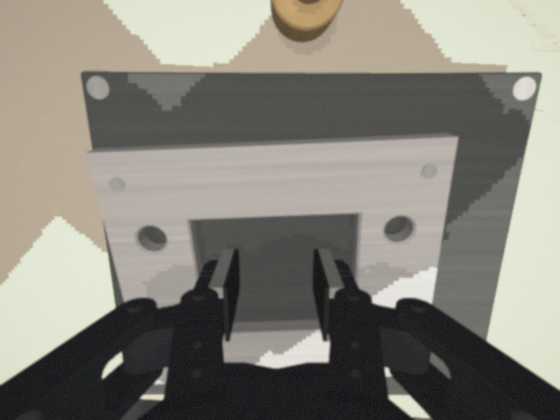

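View pics/side3z.png

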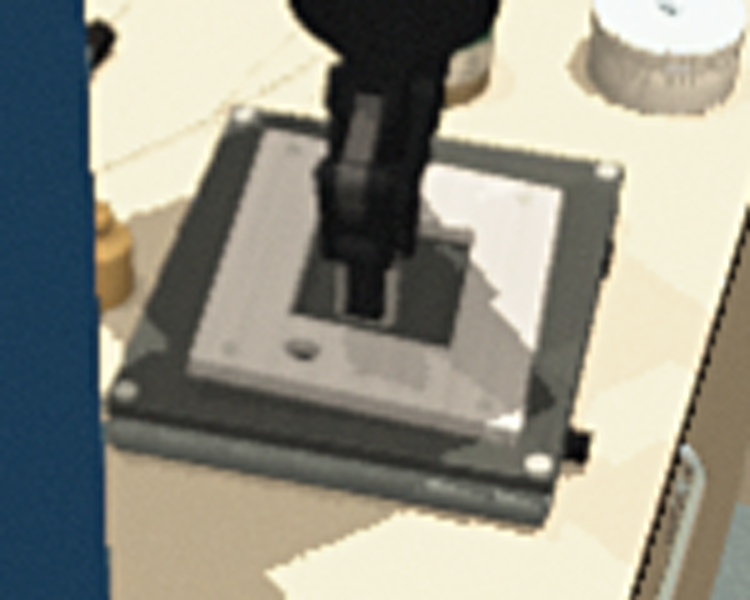

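Request:
apply_moves:
  motion:
    - [34,0,0.06,0,0]
    - [34,0,0.12,0,0]
    - [34,0,0.12,0.06,0]
    - [34,0,0.12,0.12,0]
    - [34,0,0.12,0.18,0]
    - [34,0,0.12,0.24,0]
    - [34,0,0.12,0.3,0]
    - [34,0,0.12,0.36,0]
    - [34,0,0.12,0.42,0]
    - [34,0,0.12,0.48,0]
    - [34,0,0.12,0.48,0]

```text
t: 5.1
tcp_pos: [0.5524, -0.3285, 0.0321]
tool_rot: [0.029, -0.706, 0.707, -0.029]
force: [0.1, 1.0, -0.6]
finger_gap: 0.4
```

```bash
python3 look.py 4 wrist side
```

```text
t 5.1 tcp [ 0.5524 -0.3285  0.0321] gap 34.2 F [ 0.15  1.04 -0.58]
yaw 0.083
```

View pics/wrist4.png

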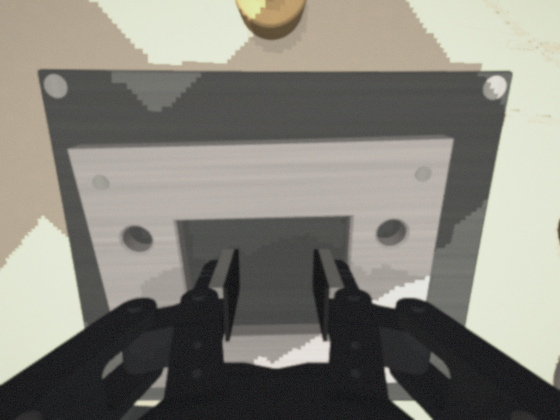

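View pics/side4z.png

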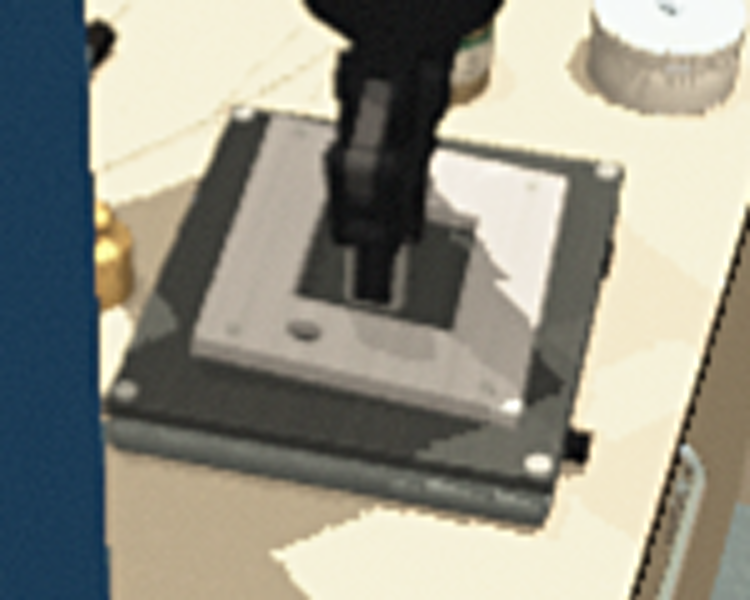

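```bash
cat > zz.py <<'E'
import cv2,sys
n=sys.argv[1]
im=cv2.imread(f"pics/wrist{n}.png")[60:290,30:550]
im=cv2.convertScaleAbs(cv2.resize(im,None,fx=1.5,fy=1.5*1.0,interpolation=cv2.INTER_CUBIC),alpha=1.4)
cv2.imwrite(f"pics/wz{n}.png",im)
E
cat > meas.py <<'E'
# usage: meas(tag, dict name->pixel in wz) prints plate rel
from h import *
import pickle
th=.08;M=np.array([[np.cos(th),-np.sin(th)],[np.sin(th),np.cos(th)]]);T0=np.array([.5552,-.3276])
def meas(tag,pl,dk,wh=None):
    w=pickle.load(open(f"wrist{tag}.pkl","rb"))
    z=lambda L:np.array(L,float)/1.5+[30,60]-.17
    D=onz(w,z(dk),.03);print("deck back corners rel",np.round((D[:,:2]-T0)@M*1000,1),"want +-82.5,95")
    P=np.c_[np.array(OUT[:2]+WIN[:2]+HOL),np.full(6,.008)]
    # height of each top-face point assumed from tilt 0.1 about -x edge (underside at deck): z=.03+.0995*(x+.06)+.008
    tilt=.1 if wh is None else wh
    Q=onz(w,z(pl),.03+.008*np.cos(tilt)+np.sin(tilt)*(P[:,0]+.06))
    q=(Q[:,:2]-T0)@M
    # top-face point in plate frame, horizontally foreshortened
    p=P[:,:2].copy();p[:,0]=P[:,0]*np.cos(tilt)-.008*np.sin(tilt)
    a,t,r=fit2(p,q);print("plate rel mm",np.round(t*1000,1),"yaw",round(a,4),"res",np.round(r*1000,1))
    # deck shift in this view
    a2,t2,_=fit2(DECK[:2],(D[:,:2]-T0)@M);print("deck yaw/shift this view",round(a2,4),np.round(t2*1000,1))
E
python3 zz.py 4
```

```text
(no output)
```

View pics/wz4.png

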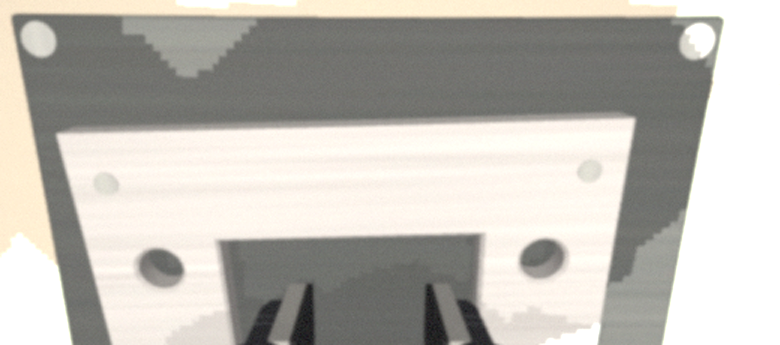

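```bash
python3 - <<'E'
from meas import *
meas(4,[[60,134],[634,119],[219,241],[483,234],[161,267],[542,258]],[[14,15],[722,18]])
E
```

```text
deck back corners rel [[ 80.9  92.7]
 [ 80.8 -92.4]] want +-82.5,95
plate rel mm [-3.5  3.8] yaw 0.0284 res [1.4 1.2 0.3 0.2 1.  1.2]
deck yaw/shift this view -0.0009 [-1.7  0.2]
```

Request:
apply_moves:
  motion:
    - [34,0,0,0.05,0]
    - [34,0,0,0.1,0]
    - [34,0,0,0.14,0]
    - [34,0,0,0.11,0]
    - [34,-0.2,0,0.11,0]
    - [34,-0.4,0,0.11,0]
    - [34,-0.48,0,0.11,0]
    - [34,-0.54,0,0.11,0]
    - [34,-0.6,0,0.11,0]
    - [34,-0.66,0,0.11,0]
    - [34,-0.72,0,0.11,0]
    - [34,-0.72,0,0.11,0]

```text
t: 6.7
tcp_pos: [0.5736, -0.3295, 0.0321]
tool_rot: [-0.03, 0.707, -0.706, 0.029]
force: [-3.1, 0.2, 2.7]
finger_gap: 0.4
```

```bash
python3 look.py 5 wrist side; python3 zz.py 5
```

```text
t 6.7 tcp [ 0.5736 -0.3295  0.0321] gap 34.1 F [-3.13  0.16  2.67]
yaw 0.0832
```

View pics/wz5.png

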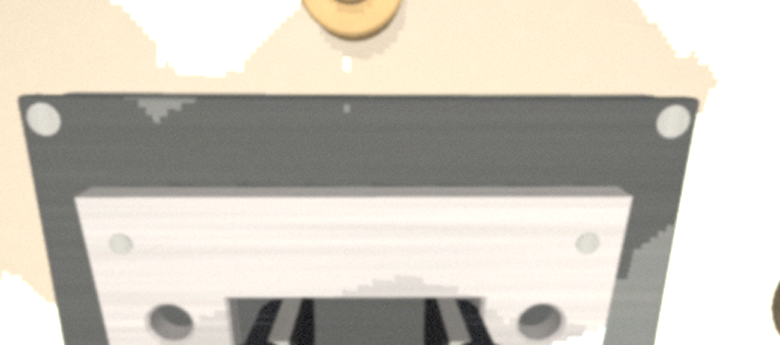

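View pics/side5z.png

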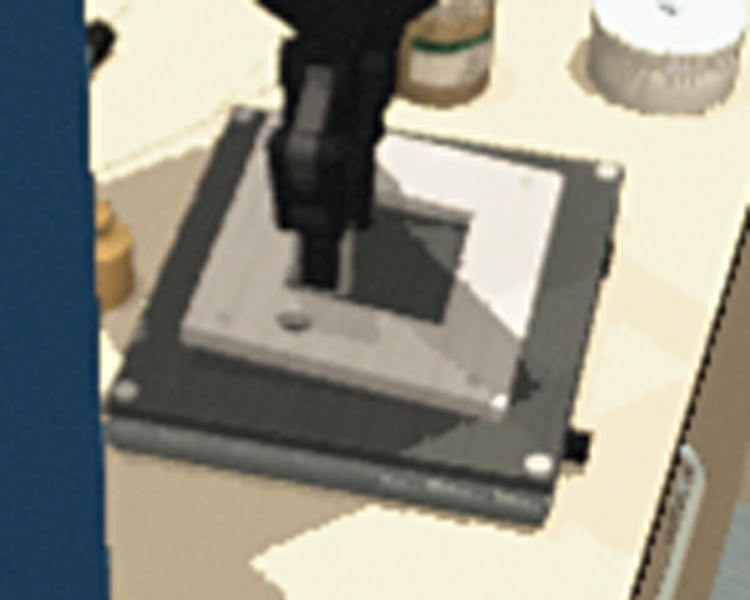

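```bash
python3 - <<'E'
from meas import *
meas(5,[[77,198],[632,196],[227,298],[485,298],[172,321],[541,320]],[[20,97],[698,98]])
s=manip.sense();print((np.array(s["tcp_pos"])[:2]-T0)@M*1000,s["force"],s["t"])
E
```

```text
deck back corners rel [[ 81.2  92.7]
 [ 81.5 -92.7]] want +-82.5,95
plate rel mm [0.2 0.5] yaw 0.0062 res [1.1 1.  0.2 0.2 1.1 1.1]
deck yaw/shift this view 0.0019 [-1.2 -0.1]
[18.23398794 -3.30391033] [-2.28172382  0.19030336  3.00797767] 6.8
```

Request:
apply_moves:
  motion:
    - [34,-0.05,0,0,0]
    - [34,-0.1,0,0,0]
    - [34,-0.15,0,0,0]
    - [34,-0.2,0,0,0]
    - [34,-0.25,0,0,0]
    - [34,-0.28,0,0,0]
    - [34,-0.28,0,0,0]

```text
t: 7.68
tcp_pos: [0.5827, -0.3291, 0.0321]
tool_rot: [0.029, -0.706, 0.707, -0.029]
force: [-1.6, 0.3, -0.4]
finger_gap: 0.397
```

```bash
python3 look.py 6 wrist side; python3 zz.py 6
```

```text
t 7.67 tcp [ 0.5827 -0.3291  0.0321] gap 33.9 F [-1.63  0.33 -0.44]
yaw 0.0831
```

View pics/wrist6.png

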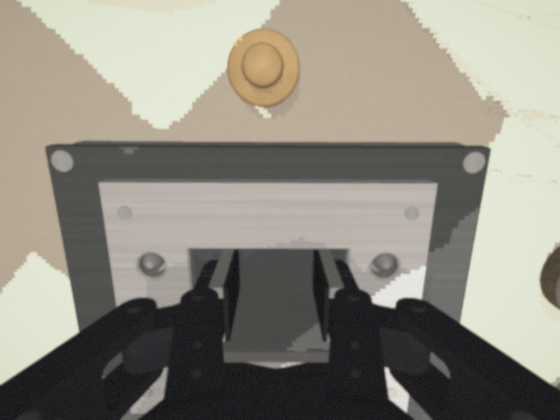

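View pics/side6z.png

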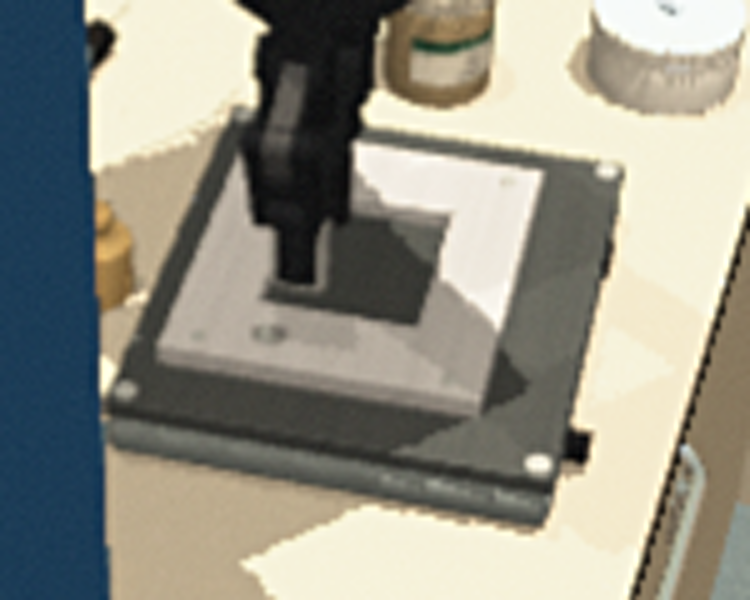

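```bash
python3 - <<'E'
import cv2,numpy as np
im=cv2.imread("pics/wrist6.png")
a=[cv2.convertScaleAbs(cv2.resize(im[245:285,x:x+50],None,fx=8,fy=8,interpolation=cv2.INTER_CUBIC),alpha=1.5) for x in (125,360)]
cv2.imwrite("pics/holes6.png",np.hstack(a))
E
```

```text
(no output)
```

View pics/holes6.png

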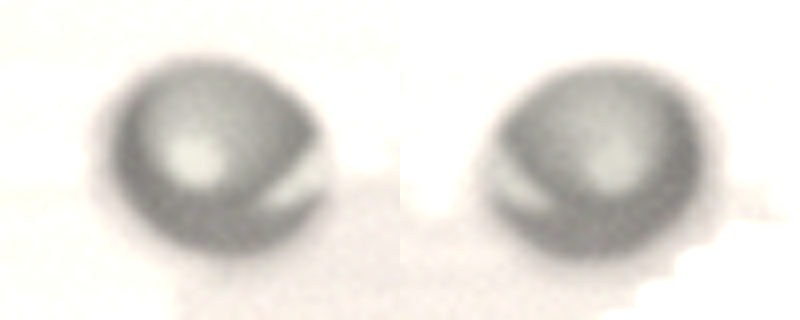

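View pics/wz6.png

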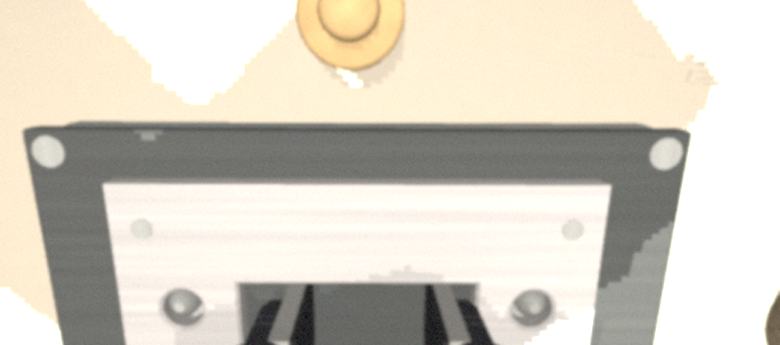

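The plate has dropped: a pin tip shows inside each hole. I'll back the fingers off the edge, lift clear and check that it lies flat.

Request:
apply_moves:
  motion:
    - [34,0.05,0,0,0]
    - [34,0.2,0,-0.06,0]
    - [34,0.3,0,-0.1,0]
    - [34,0.3,-0.2,-0.1,0]
    - [34,0.3,-0.8,-0.1,0]
    - [34,0.3,-1.6,-0.1,0]
    - [34,0.2,-2.6,-0.1,0]
    - [34,0,-3.4,-0.1,0]
    - [34,0,-3.6,-0.1,0]
    - [34,0,-3.6,-0.1,0]

```text
t: 9.02
tcp_pos: [0.5823, -0.3259, 0.1408]
tool_rot: [0.029, -0.706, 0.707, -0.03]
force: [-0.2, 0.5, 0.1]
finger_gap: 0.396
```

```bash
python3 look.py 7 wrist side top; python3 zz.py 7
```

```text
t 9.03 tcp [ 0.5823 -0.3259  0.1408] gap 33.8 F [-0.17  0.55  0.09]
yaw 0.0832
```

View pics/wrist7.png

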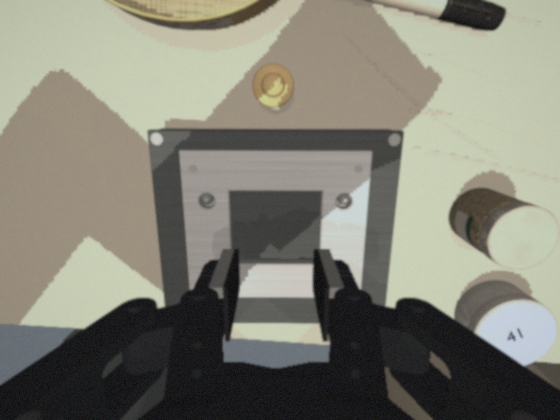

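View pics/side7z.png

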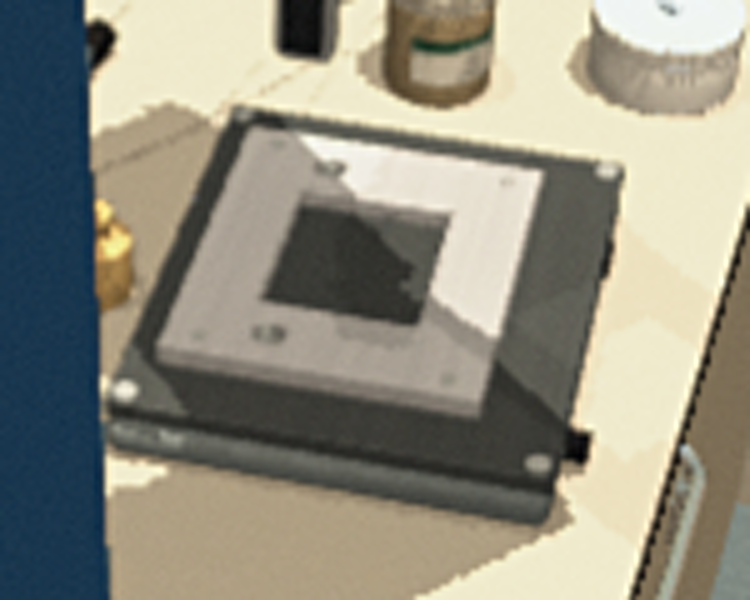

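View pics/wz7.png

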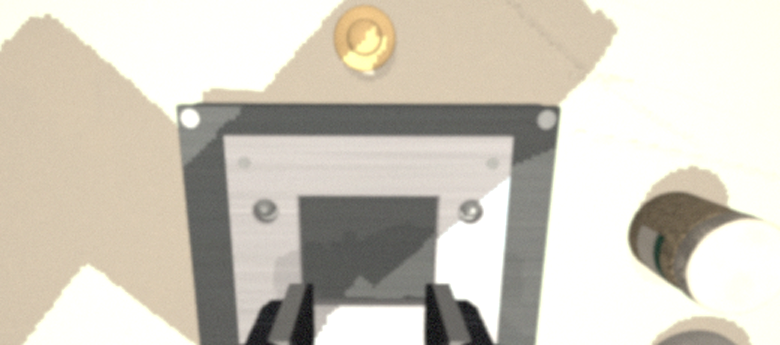

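```bash
python3 - <<'E'
from meas import *
pl6=[[104,184],[611,184],[238,283],[478,283],[183,306],[532,306]];dk6=[[25,130],[688,133]]
pl7=[[223,136],[513,137],[299,196],[438,196],[265,210],[470,210]];dk7=[[178,106],[559,107]]
meas(6,pl6,dk6,0.);meas(7,pl7,dk7,0.)
w6,w7,s=[pickle.load(open(f,"rb")) for f in("wrist6.pkl","wrist7.pkl","side7.pkl")]
z=lambda L:np.array(L,float)/1.5+[30,60]-.17
print("tri z plate",tri(w6,z(pl6),w7,z(pl7))[:,2].round(4),"deck",tri(w6,z(dk6),w7,z(dk7))[:,2].round(4))
# side view: plate top corners zoom x5 crop (240,160): BL(-x,+y) (488,405)?, TL(+x,+y)(160,352), BR(-x,-y)(543,172), TR(+x,-y) (243,127)
zs=lambda L:np.array(L,float)/5+[240,160]-.4
S=zs([[158,350],[243,127],[543,172],[482,402]])
print("side, plate top at z .038 rel",((onz(s,S,.038)[:,:2]-T0)@M*1000).round(1))
D=zs([[108,408],[235,106],[624,172],[552,487]])
print("side deck",((onz(s,D,.03)[:,:2]-T0)@M*1000).round(1))
E
python3 - <<'E'
import cv2
a=cv2.imread("pics/side7.png")[190:250,255:370]
cv2.imwrite("pics/s7zz.png",cv2.convertScaleAbs(cv2.resize(a,None,fx=6.9,fy=6.9,interpolation=cv2.INTER_CUBIC),alpha=1.7))
E
```

```text
deck back corners rel [[ 81.3  92.7]
 [ 81.1 -92.2]] want +-82.5,95
plate rel mm [ 8.8 -0. ] yaw 0.0023 res [1.3 1.1 0.3 0.2 1.  1.2]
deck yaw/shift this view -0.0013 [-1.3  0.4]
deck back corners rel [[ 80.9  92.9]
 [ 81.  -92.6]] want +-82.5,95
plate rel mm [8.2 0.3] yaw 0.001 res [0.7 0.9 0.7 0.2 0.8 1.2]
deck yaw/shift this view 0.0006 [-1.5  0.1]
tri z plate [0.0342 0.0357 0.0362 0.0359 0.035  0.0366] deck [0.0292 0.0283]
side, plate top at z .038 rel [[ 67.5  70.3]
 [ 71.3 -70.9]
 [-52.1 -72. ]
 [-52.3  68. ]]
side deck [[ 79.   96.6]
 [ 80.8 -94.9]
 [-82.9 -91. ]
 [-82.7  96.3]]
```

View pics/s7zz.png

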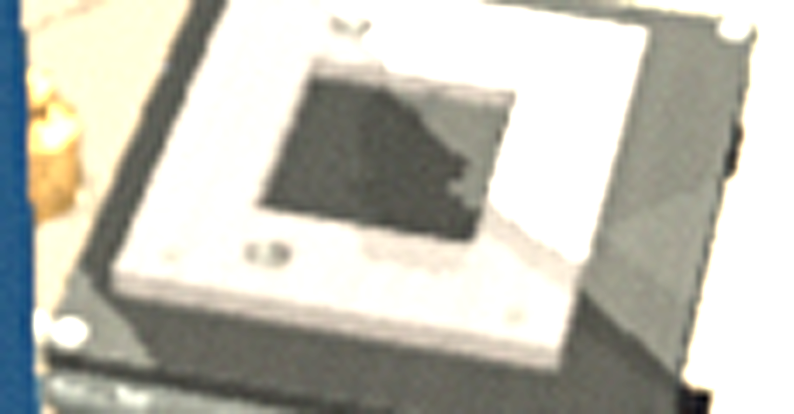

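Request:
apply_moves:
  motion:
    - [34,0,-1,0,0]
    - [34,0,-2.5,1,0]
    - [34,0,-3.5,3,0]
    - [34,0,-4,5,0]
    - [34,0,-4,6.5,0]
    - [34,0,-4,7.5,0]
    - [34,0,-4,8,0]
    - [34,0,-4,8,0]
    - [34,0,-4,8,0]

```text
t: 10.3
tcp_pos: [0.6021, -0.5641, 0.259]
tool_rot: [-0.03, 0.707, -0.706, 0.029]
force: [-0.0, -0.5, -0.2]
finger_gap: 0.398
```

```bash
python3 look.py 8 top side; python3 - <<'E'
import cv2,numpy as np
a=cv2.imread("pics/top0.png");b=cv2.imread("pics/top8.png")
cv2.imwrite("pics/cmp8.png",cv2.resize(np.hstack([a[150:290,120:430],b[150:290,120:430]]),None,fx=1.29,fy=1.29))
E
```

```text
t 10.3 tcp [ 0.6021 -0.5641  0.259 ] gap 34.0 F [-0.   -0.52 -0.16]
yaw 0.0834
```

View pics/cmp8.png

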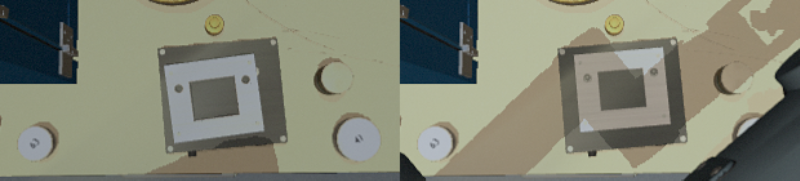

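View pics/side8.png

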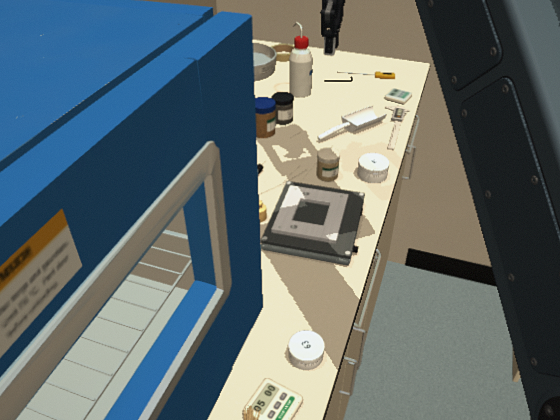

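The plate lies square to the deck with both pins in their holes, and the tins, jar and weight are at the same pixels as at the start. The hand is clear, so I'm handing in.

```bash
python3 -c "
from station import manip
print(manip.sign_off())"
```

```text
the job is handed in; nothing more can be done
None
```

The plate is seated: both holes are over their pins and it lies flat on the deck. I handed the job in at about 10.3 s with the hand well clear. I put the part-open fingertips into the window and pushed about 14 mm towards -y, which also squared it up. I then pushed on the window's +x edge until it dropped over the pins. Pushing forces at the readings after each move stayed around 3–4 N.

**Final checks:**
- **Pins:** the wrist camera showed a pin tip inside each hole.
- **Position:** the plate measured about (8.5, 0.2) mm in the shaker's frame, with under 0.003 rad of turn. The deck itself read about 1.4 mm short in x in the same views, so this agrees with the seat at (10, 0).
- **Flatness:** the +x side's top face came down from about 46 mm to about 35 mm and was level to about 2 mm, which is within measuring error.
- **Other objects:** the small tin, jar and weight stand where they did in the before and after pictures. In the last top view the arm partly hid the large tin, but the side view shows it in place.

**Disagreements:** the deck measured about 185 mm wide instead of 190 mm. The plate's top read about 6–7 mm above the deck instead of 8 mm. I put both down to camera calibration error.

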